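# Push the bread tin up the ramp onto the display stand

## Robot

A 6-joint arm with a two-finger parallel gripper is mounted at the origin on the work surface. World frame = base frame: x ahead of the robot, y to its left, z up, the work surface at z = 0. Lengths are in m, angles in rad, forces in N, time in s.
With the tool pointing down it reaches from about 0.35 to 0.85 m from the base axis. Payload 8.1 kg.
Tool frame: the origin (TCP) lies between the finger pads; the fingertips stand 11 mm ahead of it and the grasp point (between the pads) lies 8 mm behind it (robot.tips_ahead is the distance from the TCP to the fingertips, in m); z points along the fingers, y is the line along which they close (so a half turn about z gives the same grasp; the last joint's range is limited). The gripper opens to 93 mm and grips with 3 to 60 N. Pads are 15 mm wide; open, the fingers measure 128 mm over their backs; the gripper's body (75 mm by 188 mm) begins 65 mm behind the grasp point.
Start: joints at [-1.249, 0.13, 1.488, -0, 1.523, -0.085], TCP at [0.237, -0.551, 0.23] pointing down, gripper open.
Joint ranges: [-2.96, 2.96], [-0.89, 2.26], [0.02, 2.5], [-1.34, 4.48], [0, 2.73], [-2.66, 2.66]. Speed limits (rad/s): [2.39, 2.39, 2.79, 3.14, 3.14, 3.14].

## Interface

Orientations are given as a rotation vector (axis times angle).
In Python, from plant import robot gives the robot as it stands. The module is installed in compiled form; this text tells all that it offers.
- The arm moves only by the tool move_arm, never from a script. Its argument "deltas" is one flat list of numbers, 7 for each row, row after row: the shift along the tool's x, y, z in m, then the turn, a rotation vector about the tool's x, y, z in rad, then the opening, from 0 (shut) to 1 (fully open). A call has 1 to 12 rows; each row is the pose to reach, as a shift and turn from the pose commanded when the call began, along the tool's axes at that moment; what a row does not reach only later rows make up. A row lasts 1/8 s, in which the tool goes at most 62.5 mm and 10.7 degrees, less where a joint would pass 70% of its speed; a pose out of reach is approached as far as the arm can. A call with a gripper value outside its range is refused whole. The fingers move at their own pace and stop on an object; "squeeze" is the grip in N (left out, the last holds). Time passes only in rows, so rows that repeat a pose let the fingers close. It gives the time, the measured TCP pose, the force, the opening and the grip force at its end, in the units of the state.
- robot.read_state(): the state, without advancing time (a new reading comes with each control period).
- robot.read_camera(name): name is "side" or "top"; returns (picture, depth): 480x640x3 uint8, red, green, blue; 480x640 float32, m along the optical axis (not along the pixel's ray), 0 where there is no reading.
- robot.camera_model(name): a dict with "K" (3x3 intrinsics, pixels), "R" (3x3) and "t" (3): a world point X has camera coordinates R X + t. Camera axes: x right, y down, z forward; pixel columns grow to the right and rows downward; lengths in m; the calibration is good to about 2 mm. A picture is of the moment at which its call begins. camera_model takes no time and is no camera call.
- robot.close_job(): hands the job in; it is judged then, once.
Trained networks look in the newest picture that a camera, given by its name, has taken for a name from the list of things; names that differ only in an ending like _2 or _b are one class to them, and where a whole thing is asked for, a point or a joint stands for the part that bears it (a point fixed in the world has none). Each returns a list of dicts, best first, with "confidence" (0 to 1); they miss things now and then, are a little off and sometimes report something else, mostly with a low value. They report only what shows in the picture. A call takes as long as a camera call. They do not tell look-alikes from the thing itself.
- robot.recognise(camera, label): "uv" ([column, row] in pixels, amid what is visible of it).
The state is a dict: "t": time; "q": joint angles; "dq": joint speeds; "joint_torque": joint torques, N m; "tool_pos": TCP position; "orientation": TCP orientation; "force": force on the tool from outside, world axes, zero at the start; "wrist_torque": the same for the moment, N m; "opening": finger opening in m; "gripper_force": force on a finger pad.
Only numpy, scipy, OpenCV 4.12 (cv2) and the standard library are available. Lean on these libraries where they do the work, as an engineer would, in place of code of your own. Each camera call takes 0.05 s, during which the arm holds its last target. There are 200 camera calls.

## Task

Push the blue-lidded bread tin up the ramp and onto the low wooden display stand, so that it rests flat and wholly on the stand's level top. Slide it all the way: do not lift it clear or tip it over, and leave the red-lidded tin and the jam jar where they are.

Things in the scene. Friction and masses are not known exactly. Their poses are not given: they have to be found in the camera images.
- stand: Fixed low wooden stand, 350 mm wide. Origin: counter height, mid-width, below the line where ramp meets level top; x uphill, y across, z up. Pale ramp rises evenly from the counter at x=-110 mm to 16 mm high at x=0, no rails. Level brown top 16 mm high, x 0 to 180 mm, y -163 to 163 mm; dark rails, 12 mm above it, along its back end and both sides, none in front.
- blue_tin_center (a point): Loose closed tin with a flat blue lid, a rigid box 130 mm long (its x), 95 wide (y), 75 high (z), 0.35 to 0.7 kg, slides easily on the stand; the point is its centre. Starts on the counter before the ramp's foot, its x within 7 degrees of the stand's x, beside the red-lidded tin, in either place. Pushed along the stand's x it goes straight up onto the level top.
- red_tin_center (a point): Same tin but with a red lid (130 x 95 x 75 mm), standing beside the blue-lidded one, centres 140 to 190 mm apart; the point is its centre. Stays where it is.
- jam_jar_center (a point): Amber glass jam jar with a brass cap, 68 mm across, 100 mm high, 0.4 kg, standing loose on the counter beside the ramp, on the stand's +y side; the point is its centre, 50 mm up. It stays where it is.
Things that resemble listed ones, but are neither listed nor needed, are in the scene too. What is shaped like the part that bears blue_tin_center but pink or turquoise is not meant.

How it is judged:
By the outcome, as a careful person would: the job done as asked, in the order asked, and still so for the second after the job is handed in, with the robot touching nothing.
It also fails if it takes over 35 s, if anything falls off the work surface, if the arm or the gripper's body presses on something with over 40 N, if the wrist force passes 120 N, or if a joint passes its speed limit or range.

## Working session

There is one attempt and no reset: what is moved stays moved. The work goes in short steps, Python scripts to look and compute and a tool call to move; the robot and the scene stay as the last step left them, time stands still between calls to the robot, and variables do not carry over. Pictures are saved under pics/ and viewed, at most 10 in all, crops included, and the job is handed in when it is done.

Besides the shell and the picture viewer there is one more tool, called by a JSON object that holds its "fn" and its "kwargs", one argument or row to a line. move_arm: Moves the arm, as the interface text tells. Its arguments: {"type":"object","properties":{"deltas":{"type":"array","items":{"type":"number"}},"squeeze":{"type":"number"}},"required":["deltas"]}

```bash
mkdir -p pics
cat > h.py <<'E'
import numpy as np, cv2
from plant import robot
def cloud(n,d):
    m=robot.camera_model(n);K,R,t=m["K"],m["R"],m["t"]
    v,u=np.mgrid[:480,:640]
    c=np.stack([(u-K[0,2])/K[0,0]*d,(v-K[1,2])/K[1,1]*d,d],-1)
    return (c-t)@R
def snap(n,f=None):
    p,d=robot.read_camera(n)
    if f: cv2.imwrite(f"pics/{f}.png",p[:,:,::-1])
    return p,d,cloud(n,d)
E
python3 - <<'E'
from h import *
for n in("top","side"):
    p,d,c=snap(n,n+"0"); np.savez(n+"0",p=p,d=d,c=c)
    for l in("blue_tin_center","red_tin_center","jam_jar_center","stand"):
        for r in robot.recognise(n,l):
            u,v=np.round(r["uv"]).astype(int); print(n,l,u,v,round(r["confidence"],2),c[v,u].round(3),p[v,u])
s=robot.read_state();print(s["t"],s["tool_pos"],s["orientation"],s["force"])
E
```

```text
top blue_tin_center 264 155 0.9 [0.75  0.285 0.077] [ 50 119 111]
top blue_tin_center 190 220 0.84 [0.628 0.419 0.074] [176 104 116]
top blue_tin_center 328 244 0.83 [0.584 0.164 0.08 ] [ 45  68 102]
top red_tin_center 326 330 0.78 [0.431 0.167 0.078] [149  46  43]
top jam_jar_center 370 140 0.77 [0.771 0.089 0.1  ] [169 134  77]
top stand 476 275 0.63 [ 0.532 -0.118  0.015] [127  87  58]
side blue_tin_center 356 186 0.89 [0.738 0.241 0.076] [ 48 116 108]
side blue_tin_center 298 248 0.72 [0.58  0.135 0.075] [51 68 97]
side blue_tin_center 272 159 0.6 [0.618 0.379 0.074] [154  91 103]
side red_tin_center 212 274 0.92 [0.431 0.132 0.076] [130  46  41]
side jam_jar_center 417 244 0.76 [0.767 0.064 0.081] [86 60 42]
side stand 341 405 0.67 [ 0.546 -0.122  0.015] [135  91  49]
0.5 [ 0.23741475 -0.55101806  0.22960842] [-3.07675178e+00 -6.34626624e-01  8.00998587e-05] [ 0.27055766  0.06778636 -0.76356758]
```

View pics/top0.png

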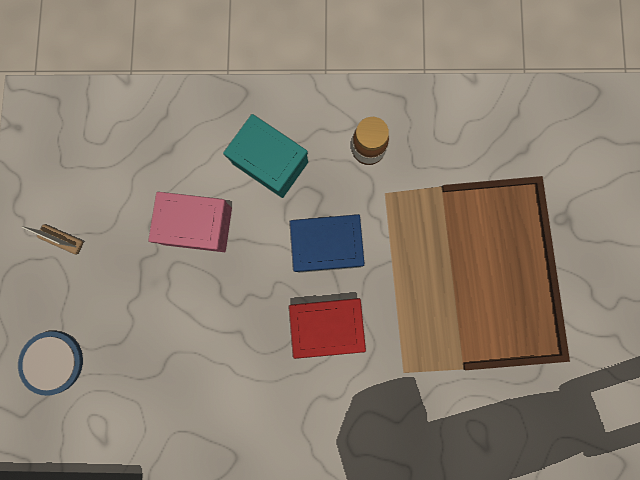

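View pics/side0.png

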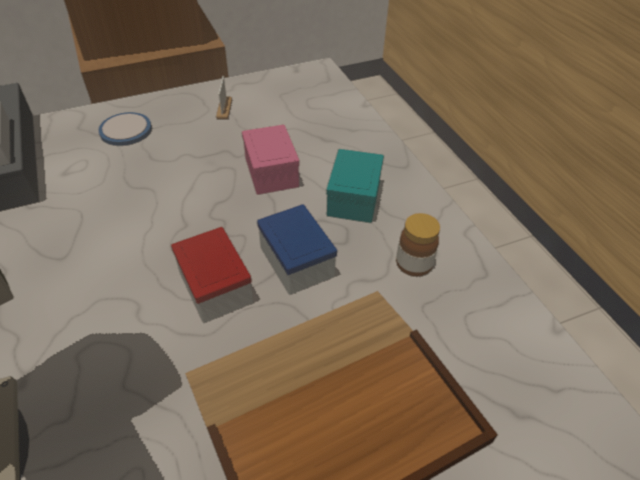

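The top view shows the blue lid at (328,244), with red at (326,330), turquoise at (264,155), pink at (190,220), the jar at (370,140) and the stand ramp and top at right (387–568, 178–372). Three things could be taken for the target: (328,244) blue, (264,155) turquoise and (190,220) pink. I choose the blue one at (328,244), which sits beside the red tin and before the ramp.

```bash
cat >> h.py <<'E'
def rect(c,mask):
    k=cv2.connectedComponentsWithStats(mask.astype(np.uint8))
    i=1+np.argmax(k[2][1:,4]); m=k[1]==i; P=c[m]
    (x,y),(w,h),a=cv2.minAreaRect((P[:,:2]*1000).astype(np.float32))
    if w<h: w,h,a=h,w,a+90
    return np.round([x,y,w,h,(a+90)%180-90,np.median(P[:,2])*1000],1),cv2.boxPoints(((x,y),(w,h),a)).round(0).tolist(),P
def lids(p,d,c):
    p=p.astype(int);r,g,b=p[...,0],p[...,1],p[...,2];ok=(d>0)&(c[...,2]>.066)&(c[...,2]<.09)
    return rect(c,ok&(b>1.35*r)&(b>1.2*g)),rect(c,ok&(r>1.8*g)&(r>1.8*b))
E
python3 - <<'E'
from h import *
for n in("top","side"):
    z=np.load(n+"0.npz");p,d,c=z["p"],z["d"],z["c"]
    B,R=lids(p,d,c);print(n,"blue",B[0],"red",R[0])
    z=c[...,2];reg=(d>0)&(c[...,1]<.1)&(c[...,0]>.3)&(c[...,0]<.8)&(c[...,1]>-.4)
    for a,b in((.012,.034),(.013,.0205),(.024,.033)):
        T=rect(c,reg&(z>a)&(z<b));print(n,"stand",a,T[0],T[1])
    J=c[(d>0)&(np.hypot(c[...,0]-.77,c[...,1]-.07)<.06)&(z>.095)];print("jar",J.min(0),J.max(0))
z=np.load("top0.npz");cv2.imwrite("pics/crop.png",cv2.resize(z["p"][90:380,220:580,::-1],None,fx=2,fy=2))
m=robot.camera_model("top");print((-m["R"].T@m["t"]))
E
```

```text
top blue [587.  167.5 128.3  94.7 -84.9  76. ] red [434.2 166.  128.1  94.5 -84.2  76. ]
top stand 0.012 [ 538.4 -145.5  351.3  237.8    5.6   16.8] [[352.0, -44.0], [375.0, -281.0], [725.0, -247.0], [702.0, -10.0]]
top stand 0.013 [ 538.1 -142.6  349.8  220.2    5.3   16.5] [[354.0, -49.0], [374.0, -268.0], [722.0, -236.0], [702.0, -17.0]]
top stand 0.024 [ 540.6 -167.3  350.9  194.3    5.4   28.5] [[357.0, -87.0], [375.0, -281.0], [724.0, -247.0], [706.0, -54.0]]
jar [0.75565804 0.05660305 0.09572447] [0.81424506 0.11476334 0.10546237]
side blue [586.8 166.2 128.9  94.5 -85.1  74.9] red [434.  164.3 131.2  93.8 -84.2  75. ]
side stand 0.012 [ 539.8 -149.9  352.3  225.6    5.1   15.7] [[354.0, -53.0], [374.0, -278.0], [725.0, -247.0], [705.0, -22.0]]
side stand 0.013 [ 538.5 -146.7  349.5  203.     5.1   15.6] [[355.0, -61.0], [373.0, -263.0], [722.0, -232.0], [704.0, -30.0]]
side stand 0.024 [ 640.7 -157.3  192.7  152.2  -84.4   27.5] [[574.0, -261.0], [726.0, -246.0], [707.0, -54.0], [556.0, -69.0]]
jar [0.7557188  0.05570458 0.09502763] [0.81604588 0.11490761 0.10270996]
[0.49141237 0.15051719 0.92018057]
```

View pics/crop.png

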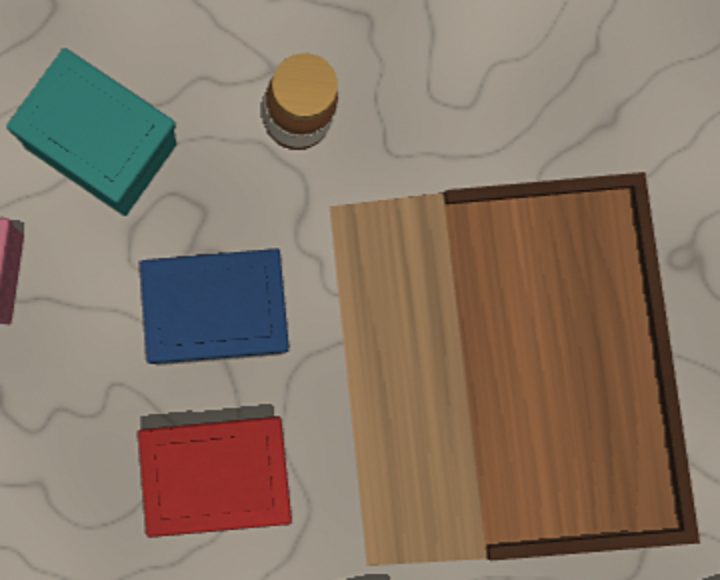

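The crop confirms the plain blue lid (crop centre ~(214,305)), beside the red tin and aligned with the ramp. In the stand frame it sits at about x=-233, y=78 mm, with yaw error under 1°. I'll push it with two half-open fingers, tilted so the tips lead and the contact stays low.

```bash
cat >> h.py <<'E'
from scipy.spatial.transform import Rotation as Ro
O=np.array([.5315,-.072]);sx=np.array([.094,-.9956,0]);sy=np.array([.9956,.094,0])
def tgt(X,Y,ztip,tilt):  # fingertip pose in stand frame (m), tilt deg: tips lead uphill
    t=np.radians(tilt);z=np.array([0,0,-1])*np.cos(t)+sx*np.sin(t);x=np.cross(sy,z)
    M=Ro.from_matrix(np.stack([x,sy,z],1))
    p=np.r_[O+X*sx[:2]+Y*sy[:2],ztip]-robot.tips_ahead*z
    return p,M
def delta(T,base=None):
    s=robot.read_state();p0,M0=base or (s["tool_pos"],Ro.from_rotvec(s["orientation"]))
    p,M=T;return np.r_[M0.inv().apply(p-p0),(M0.inv()*M).as_rotvec()].round(4)
E
python3 - <<'E'
from h import *
print(delta(tgt(-.36,.078,.17,15)));print(delta(tgt(-.36,.078,.025,15),tgt(-.36,.078,.17,15)))
print(tgt(-.36,.078,.17,15)[0])
E
```

```text
[ 0.6455 -0.6448  0.049  -0.1647 -0.2263 -1.2505]
[0.0375 0.     0.1401 0.     0.     0.    ]
[0.57504918 0.29658248 0.18062518]
```

{"fn": "move_arm", "kwargs": {
  "deltas": [0.0538, -0.0537, 0.004, -0.0137, -0.0189, -0.1042, 0.5, 0.1076, -0.1075, 0.008, -0.0275, -0.0377, -0.2084, 0.5, 0.1614, -0.1612, 0.012, -0.0412, -0.0566, -0.3126, 0.5, 0.2152, -0.2149, 0.016, -0.0549, -0.0754, -0.4168, 0.5, 0.269, -0.2687, 0.02, -0.0686, -0.0943, -0.521, 0.5, 0.3228, -0.3224, 0.0245, -0.0824, -0.1132, -0.6253, 0.5, 0.3765, -0.3761, 0.0286, -0.0961, -0.132, -0.7295, 0.5, 0.4303, -0.4299, 0.0327, -0.1098, -0.1509, -0.8337, 0.5, 0.4841, -0.4836, 0.0368, -0.1235, -0.1697, -0.9379, 0.5, 0.5379, -0.5373, 0.0408, -0.1373, -0.1886, -1.0421, 0.5, 0.5917, -0.5911, 0.0449, -0.151, -0.2074, -1.1463, 0.5, 0.6455, -0.6448, 0.049, -0.1647, -0.2263, -1.2505, 0.5]
}}

```text
t: 2.0
tool_pos: [0.5152, 0.147, 0.1897]
orientation: [1.972, 2.175, -0.26]
force: [1.7, -0.6, 0.7]
opening: 0.0464
gripper_force: 0.0
```

Run:
```python
from h import *
s=robot.read_state();print(s["t"],s["q"],s["dq"],s["opening"],delta(tgt(-.36,.078,.17,15)))
```

```text
2.0 [ 0.35422108  0.05422602  1.66562267 -0.25470043  1.49172551  0.28548268] [ 0.82843217  0.93199973 -0.86567356 -0.12621759  0.06210424  0.00409944] 0.04636834513024579 [ 0.1405  0.0741 -0.0283  0.0016  0.0007  0.0035]
```

{"fn": "move_arm", "kwargs": {
  "deltas": [0.07, 0.037, -0.014, 0, 0, 0, 0.5, 0.12, 0.06, -0.024, 0, 0, 0, 0.5, 0.12, 0.06, -0.024, 0, 0, 0, 0.5, 0.12, 0.06, -0.024, 0, 0, 0, 0.5]
}}

```text
t: 2.5
tool_pos: [0.5627, 0.2723, 0.181]
orientation: [1.975, 2.173, -0.262]
force: [-1.3, -0.0, 0.3]
opening: 0.0462
gripper_force: 0.0
```

Run:
```python
from h import *
s=robot.read_state();print(s["t"],s["tool_pos"],s["dq"].round(3),delta(tgt(-.36,.078,.17,15)),delta(tgt(-.36,.078,.025,15)),s["force"])
```

```text
2.5 [0.56274971 0.27227981 0.18102476] [-0.03  -0.044  0.031 -0.009  0.    -0.006] [ 0.0223  0.0146 -0.0056 -0.0005  0.0007  0.0013] [ 0.06    0.0147  0.1344 -0.0005  0.0007  0.0013] [-1.32470406e+00 -1.10564198e-03  2.64590881e-01]
```

{"fn": "move_arm", "kwargs": {
  "deltas": [0.022, 0.015, -0.005, 0, 0, 0, 0.5, 0.031, 0.015, 0.03, 0, 0, 0, 0.5, 0.042, 0.015, 0.07, 0, 0, 0, 0.5, 0.052, 0.015, 0.105, 0, 0, 0, 0.5, 0.06, 0.015, 0.134, 0, 0, 0, 0.5, 0.06, 0.015, 0.134, 0, 0, 0, 0.5, 0.06, 0.015, 0.134, 0, 0, 0, 0.5]
}}

```text
t: 3.38
tool_pos: [0.5766, 0.296, 0.0388]
orientation: [1.977, 2.17, -0.257]
force: [-0.6, -0.3, 0.0]
opening: 0.0466
gripper_force: 0.0
```

Run:
```python
from h import *
p,d,c=snap("side","side1");print([r[0] for r in lids(p,d,c)])
s=robot.read_state();print(s["t"],s["force"],delta(tgt(-.36,.078,.025,15)))
for X,z in((-.30,.025),(-.21,.025),(-.1,.03),(-.04,.038),(0,.042),(.025,.042)):print(X,delta(tgt(X,.078,z,15)))
```

```text
[array([586. , 167.7, 133.3,  94.6, -85.4,  74.8]), array([434.5, 165.2, 131.4,  94.9, -84.2,  74.9])]
3.425 [ 0.73203893 -0.54757445  0.2189802 ] [ 0.0012 -0.002   0.0034  0.0029 -0.0011 -0.0016]
-0.3 [-0.0568 -0.0019  0.0189  0.0029 -0.0011 -0.0016]
-0.21 [-0.1437 -0.0019  0.0421  0.0029 -0.0011 -0.0016]
-0.1 [-0.2513 -0.0018  0.0656  0.0029 -0.0011 -0.0016]
-0.04 [-0.3113 -0.0017  0.0733  0.0029 -0.0011 -0.0016]
0 [-0.351  -0.0017  0.0798  0.0029 -0.0011 -0.0016]
0.025 [-0.3752 -0.0016  0.0862  0.0029 -0.0011 -0.0016]
```

View pics/side1.png

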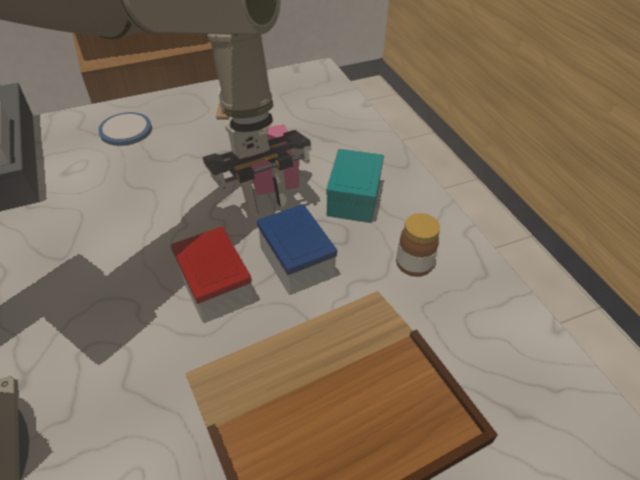

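The gripper is down behind the blue tin, fingers at about (265,190) and lid at (297,238), and nothing has been disturbed. Pushing starts now.

{"fn": "move_arm", "kwargs": {
  "deltas": [-0.018, -0.002, 0.005, 0.003, 0, 0, 0.5, -0.036, -0.002, 0.011, 0.003, 0, 0, 0.5, -0.05, -0.002, 0.016, 0.003, 0, 0, 0.5, -0.06, -0.002, 0.02, 0.003, 0, 0, 0.5, -0.07, -0.002, 0.023, 0.003, 0, 0, 0.5, -0.08, -0.002, 0.0255, 0.003, 0, 0, 0.5, -0.09, -0.002, 0.028, 0.003, 0, 0, 0.5, -0.1, -0.002, 0.0305, 0.003, 0, 0, 0.5, -0.11, -0.002, 0.033, 0.003, 0, 0, 0.5, -0.12, -0.002, 0.036, 0.003, 0, 0, 0.5, -0.132, -0.002, 0.039, 0.003, 0, 0, 0.5, -0.144, -0.002, 0.042, 0.003, 0, 0, 0.5]
}}

```text
t: 4.92
tool_pos: [0.5876, 0.1461, 0.0332]
orientation: [1.978, 2.173, -0.264]
force: [0.6, 1.4, -1.9]
opening: 0.0466
gripper_force: 0.9
```

Run:
```python
from h import *
for n in("side","top"):
    p,d,c=snap(n);print([r[0] for r in lids(p,d,c)])
s=robot.read_state();print(s["t"],s["force"],s["tool_pos"])
for X,z in((-.21,.025),(-.1,.03),(-.04,.038),(0,.042),(.025,.042)):print(X,delta(tgt(X,.078,z,15)))
```

```text
[array([595.4,  72. , 132.1,  95. , -84.4,  78.1]), array([433.6, 162.3, 127.1,  94.4, -82.8,  75. ])]
[array([596.1,  70.8, 128.7,  94.9, -84.6,  79. ]), array([431.4, 205.7,  92.1,  49.3,   6.2,  75.9])]
5.025 [-0.17803419  0.58787599 -0.50948397] [0.58782129 0.14516294 0.03336084]
-0.21 [ 0.0013  0.0015 -0.0027 -0.0036  0.001  -0.0013]
-0.1 [-0.1062  0.0017  0.0211 -0.0036  0.001  -0.0013]
-0.04 [-0.1663  0.0018  0.0289 -0.0036  0.001  -0.0013]
0 [-0.2059  0.0019  0.0354 -0.0036  0.001  -0.0013]
0.025 [-0.2301  0.002   0.0419 -0.0036  0.001  -0.0013]
```

The tin is moving straight, with yaw -84.5° and its front on the ramp. I'll keep pushing.

{"fn": "move_arm", "kwargs": {
  "deltas": [-0.009, 0.001, 0.0018, 0, 0, 0, 0.5, -0.018, 0.001, 0.0035, 0, 0, 0, 0.5, -0.027, 0.001, 0.0053, 0, 0, 0, 0.5, -0.036, 0.001, 0.007, 0, 0, 0, 0.5, -0.045, 0.001, 0.009, 0, 0, 0, 0.5, -0.054, 0.001, 0.0105, 0, 0, 0, 0.5, -0.063, 0.001, 0.0125, 0, 0, 0, 0.5, -0.072, 0.001, 0.014, 0, 0, 0, 0.5, -0.081, 0.001, 0.016, 0, 0, 0, 0.5, -0.09, 0.001, 0.018, 0, 0, 0, 0.5, -0.098, 0.001, 0.0195, 0, 0, 0, 0.5, -0.106, 0.001, 0.021, 0, 0, 0, 0.5]
}}

```text
t: 6.52
tool_pos: [0.5991, 0.0393, 0.0408]
orientation: [1.978, 2.173, -0.263]
force: [0.1, 2.8, 1.3]
opening: 0.0463
gripper_force: 1.3
```

Run:
```python
from h import *
for n in("side",):
    p,d,c=snap(n,"side2");c[...,2]-=.01;print([r[0] for r in lids(p,d,c)])
s=robot.read_state();print(s["t"],s["force"],s["tool_pos"])
for X,z in((-.1,.03),(-.04,.038),(0,.042),(.025,.044)):print(X,delta(tgt(X,.078,z,15)))
```

```text
[array([606. , -30.8, 129.9,  94.8, -84.4,  77.9]), array([415.4, 134.5,  22.3,  15.7, -61.6,  66.5])]
6.575 [0.62014877 0.60707268 0.26660156] [0.59917599 0.03828624 0.0408607 ]
-0.1 [-0.0005  0.0003  0.0004 -0.0026  0.0007 -0.0005]
-0.04 [-0.0605  0.0003  0.0082 -0.0026  0.0007 -0.0005]
0 [-0.1002  0.0003  0.0147 -0.0026  0.0007 -0.0005]
0.025 [-0.1249  0.0004  0.0193 -0.0026  0.0007 -0.0005]
```

View pics/side2.png

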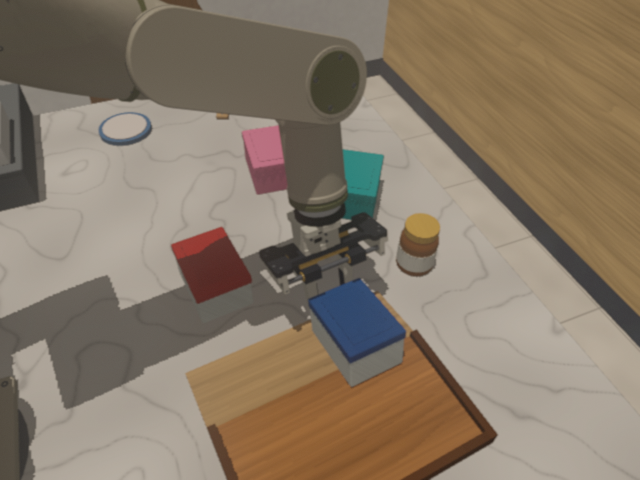

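The tin straddles the crest at about (357,330), straight, and the jar and the red tin are untouched. Next is the last leg, ending slowly.

{"fn": "move_arm", "kwargs": {
  "deltas": [-0.01, 0, 0.0014, 0, 0, 0, 0.5, -0.021, 0, 0.0028, 0, 0, 0, 0.5, -0.033, 0, 0.0045, 0, 0, 0, 0.5, -0.045, 0, 0.006, 0, 0, 0, 0.5, -0.057, 0, 0.0077, 0, 0, 0, 0.5, -0.069, 0, 0.0096, 0, 0, 0, 0.5, -0.081, 0, 0.0115, 0, 0, 0, 0.5, -0.093, 0, 0.0135, 0, 0, 0, 0.5, -0.104, 0, 0.0155, 0, 0, 0, 0.5, -0.113, 0, 0.017, 0, 0, 0, 0.5, -0.12, 0, 0.0185, 0, 0, 0, 0.5, -0.125, 0, 0.0195, 0, 0, 0, 0.5]
}}

```text
t: 8.07
tool_pos: [0.6106, -0.0859, 0.054]
orientation: [1.978, 2.173, -0.264]
force: [-0.6, 0.6, -0.6]
opening: 0.0461
gripper_force: 0.6
```

Run:
```python
from h import *
for n in("side","top"):
    p,d,c=snap(n);c[...,2]-=.014;r=lids(p,d,c)[0];print(r[0]);q=r[0][:2]/1000-O;print("stand",q@sx[:2],q@sy[:2])
s=robot.read_state();print(s["t"],s["force"],s["tool_pos"])
print(delta(tgt(-.03,.078,.05,15)),delta(tgt(-.1,.078,.2,15)))
```

```text
Traceback (most recent call last):
  File "h.py", line 20, in lids
    return rect(c,ok&(b>1.35*r)&(b>1.2*g)),rect(c,ok&(r>1.8*g)&(r>1.8*b))
                                           ~~~~^^^^^^^^^^^^^^^^^^^^^^^^^^
  File "h.py", line 14, in rect
    i=1+np.argmax(k[2][1:,4]); m=k[1]==i; P=c[m]
        ~~~~~~~~~^^^^^^^^^^^^
ValueError: attempt to get argmax of an empty sequence
```

Retreat downhill first, then up.

{"fn": "move_arm", "kwargs": {
  "deltas": [0.03, 0, -0.02, 0, 0, 0, 0.5, 0.06, 0, -0.04, 0, 0, 0, 0.5, 0.09, 0, -0.08, 0, 0, 0, 0.5, 0.1, 0, -0.13, 0, 0, 0, 0.5, 0.1, 0, -0.17, 0, 0, 0, 0.5, 0.1, 0, -0.17, 0, 0, 0, 0.5, 0.1, 0, -0.17, 0, 0, 0, 0.5]
}}

```text
t: 9.0
tool_pos: [0.5977, 0.0544, 0.1918]
orientation: [1.978, 2.173, -0.264]
force: [-0.6, -0.2, -1.3]
opening: 0.0466
gripper_force: 0.0
```

```bash
sed -i 's/>\.066)&(c\[...,2\]<\.09)/>.066)\&(c[...,2]<.1)/' h.py
python3 - <<'E'
from h import *
for n in("side","top"):
    p,d,c=snap(n,n+"3")
    try:
        B,R=lids(p,d,c);print(B[0],R[0]);q=B[0][:2]/1000-O;print("stand",q@sx[:2],q@sy[:2])
        P=B[2];A=np.c_[(P[:,:2]-P[:,:2].mean(0))@np.c_[sx[:2],sy[:2]],np.ones(len(P))];print("slope",np.linalg.lstsq(A,P[:,2],rcond=None)[0])
    except Exception as e: print(n,e)
    J=c[(d>0)&(np.hypot(c[...,0]-.785,c[...,1]-.085)<.06)&(c[...,2]>.095)&(c[...,2]<.11)];print("jar",len(J),len(J) and (J.min(0),J.max(0)))
s=robot.read_state();print(s["t"],s["tool_pos"])
E
```

```text
[ 618.5 -163.6  128.7   94.8  -84.6   90.9] [436.1 144.6  92.2  89.5   5.2  74.9]
stand 0.09937496000000001 0.07800680000000007
slope [-0.0090915   0.00898849  0.09067322]
jar 729 (array([0.75539229, 0.05587728, 0.09515263]), array([0.81404501, 0.11469205, 0.10299869]))
[ 618.6 -161.4  131.    94.8  -84.5   91.9] [437.2 137.5  94.2  70.8   5.8  76. ]
stand 0.09719404000000004 0.07831316000000008
slope [0.00650779 0.00474391 0.09171073]
jar 0 0
9.1 [0.59692835 0.05404232 0.19050197]
```

View pics/side3.png

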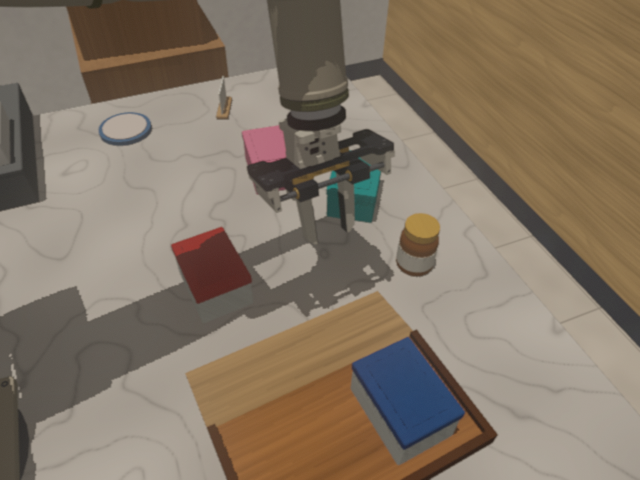

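The tin is flat and wholly on the top (lid at (408,392), 91 mm high, centre at stand x≈98, y≈78). The jar, at (421,244), and the red tin, at (211,265), have not moved. The gripper is clear.

```bash
python3 -c "
from plant import robot;print(robot.close_job())"
```

```text
the job is handed in; nothing more can be done
None
```

The blue-lidded tin was slid up the ramp and rests flat and wholly on the stand's level top, the red-lidded tin and jam jar look unmoved, and the job was handed in at about 9 s.

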